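# Open the proof press and hold its tongue up

## Robot

A 6-joint arm with a two-finger parallel gripper is mounted at the origin on the work surface. World frame = base frame: x ahead of the robot, y to its left, z up, the work surface at z = 0. Lengths are in m, angles in rad, forces in N, time in s.
With the tool pointing down it reaches from about 0.3 to 0.775 m from the base axis. Payload 14.6 kg.
Tool frame: the origin (TCP) lies midway between the tips of the shut fingers; the grasp point (between the pads) lies 19 mm behind it (ctrl.tcp_to_grasp is the z of the grasp point in the tool frame, in m); z points along the fingers, y is the line along which they close (so a half turn about z gives the same grasp; the last joint's range is limited). The gripper opens to 94 mm and grips with 3 to 60 N. Pads are 16 mm wide; open, the fingers measure 119 mm over their backs; the gripper's body (75 mm by 177 mm) begins 78 mm behind the grasp point.
Start: joints at [1.24, 0.3, 1.521, -0, 1.321, -0.067], TCP at [0.143, 0.531, 0.205] pointing down, gripper open.
Joint ranges: [-3.03, 3.03], [-0.79, 2.21], [0.23, 2.52], [-1.04, 4.18], [0, 3.07], [-2.55, 2.55]. Speed limits (rad/s): [2.22, 2.22, 2.57, 3.14, 3.14, 3.14].

## Interface

Orientations are given as [roll, pitch, yaw] about the fixed x, y, z axes, in that order (R = Rz(yaw) Ry(pitch) Rx(roll)).
In Python, from station import monitor, camera, ctrl gives the robot as it stands.
- The arm moves only by the tool apply_moves, never from a script. Its argument "plan" is one flat list of numbers, 4 for each row, row after row: the shift along the tool's x, y, z in mm, then the turn about the tool's z in rad. In form: [dx, dy, dz, spin, dx, dy, dz, spin, ...]. A call has 1 to 20 rows; each row shifts and turns the commanded pose from where the row before left it, along the tool's axes as they then stand; what a row does not reach is not made up. A row lasts 1/10 s, in which the tool goes at most 50 mm and 8.59 degrees, less where a joint would pass 70% of its speed; a pose out of reach is approached as far as the arm can. A call is refused whole if a number of a shift passes 50 or a number of a turn 0.15, either way. A call with a gripper value outside its range is refused whole. "hand" is the gripper command: -1 is shut, 1 is fully open, values between are in proportion, set as the call begins (left out, the last holds). The fingers move at their own pace and stop on an object; "squeeze" is the grip in N (left out, the last holds). Time passes only in rows, so rows that do not move let the fingers close. It gives the time, the measured TCP pose, the force, the opening and the grip force at its end, in the units of the state.
- monitor.get_obs(): the state, without advancing time (a new reading comes with each control period).
- camera(name): name is "scene" or "side" or "wrist"; returns a dict with "image" (480x640x3 uint8, red, green, blue), "range_z" (480x640 float32, m along the optical axis (not along the pixel's ray), 0 where there is no reading), "mtx" (3x3 intrinsics, pixels), "rvec" (rotation vector, rad) and "tvec" (3), from world to camera coordinates, as OpenCV has them. Camera axes: x right, y down, z forward; pixel columns grow to the right and rows downward; lengths in m; the calibration is good to about 2 mm. A picture is of the moment at which its call begins.
- ctrl.hand_in(): hands the job in; it is judged then, once.
The state is a dict: "time_s": time; "qpos": joint angles; "joint_vel": joint speeds; "tau": joint torques, N m; "ee_pos": TCP position; "eef_rot": TCP orientation; "force": force on the tool from outside, world axes, zero at the start; "moment": the same for the moment, N m; "grip_width": finger opening in m; "grip_force": force on a finger pad.
Only numpy, scipy, OpenCV 4.12 (cv2) and the standard library are available. Lean on these libraries where they do the work, as an engineer would, in place of code of your own. Each camera call takes 0.05 s, during which the arm holds its last target. There are 200 camera calls.

## Task

Open the small proof press: first turn the pressure dial back until its pointer reads zero at the raised index tab. Then pull the hitch latch's finger knob fully sideways, away from the coupler and against its spring, and lift the hinged tongue off its ball, until the coupler is about 8 cm above where it sat. Finish still gripping it, holding the tongue raised and still (do not let go or lower it), with the dial left at zero and the things standing around left where they are.

Things in the scene. Friction and masses are not known exactly. Their poses are not given: they have to be found in the camera images.
- press: the press, fixed, turned by its yaw: grey base plate 380 x 330 x 20. Origin on the table right under the ball; x runs from the ball along the tongue to the hinge, away from the robot; y left; z up. In its frame: base x -90..290, y -180..150; dial axis at (20, -120); hinge axis along y through (240, 0, 76); plywood bed 130 x 150 at (145, 0), top at z 40
- ball (a point): centre of the steel ball (32 dia, top at z 74, with a 28 dia flat collar under it on a thin 14 dia neck), 58 above the table, hidden under the coupler hood
- socket (a point): centre of the coupler's socket, on the tongue; at the start it coincides with ball; its height above ball tells how far the coupler is lifted
- tongue: hinged tongue: aluminium bar 30 wide x 20 high from the hinge towards the robot; at its free end a dark coupler hood 52 x 50 (top z 88) over the ball; a 120 x 140 plate under its middle. Origin in the hood, 18 above the ball centre, 240 from the hinge. Swings up to 0.9 rad, falls shut if let go; 0.73 kg, about 4 N to lift. Locked to the ball (4 mm play) while the latch is home
- latch_knob (a point): middle of the stem of the latch's black finger knob, at the height to grip: 52 to the left (+y of the press) of the ball, 112 above the table at the start. Upright stem 18 dia, free from z 91 to 128, under a round head 30 dia x 8 (top at z 136). Rides on the tongue
- latch (a joint): how far the latch is pulled sideways, m: 0 home (bolt under the ball), 0.018 its stop; slides along the press's +y, away from the coupler. Spring 5 N at home rising by 0.35 N per mm; bolt is clear of the ball from 0.008; springs back when released
- dial_grip (a point): on the dial's axis at grip height, 57 above the table; turns with the dial, its x axis along the pointer. Black bar grip 42 long (along the pointer) x 14 wide, z 34 to 70, on a disc 44 dia; a thin pointer at one end of the bar reaches 36 from the axis, over a white scale plate 88 dia
- dial (a joint): dial angle, rad, counter-clockwise from above: 0 when the pointer points along the press's +x (away from the robot) at the raised black index tab on the scale's rim; starts 0.55 to 1.3 (so turn it clockwise); ticks every 0.2 rad; stops at -1.7 and 1.7, none at zero; light friction, stays where it is left
- ink_jar: bystander: orange ink jar, 52 dia x 75 high, standing on the press base behind the dial; origin centre of its underside
- tape_roll: bystander: cardboard tape ring, 54 dia x 20 high, lying on the press base left of the pressing plate; origin centre of its underside
- bowl: bystander: blue plastic bowl, 140 dia x 60 high, on the table left of the press; origin centre of its underside
- beaker: bystander: clear cup, 68 dia x 90 high, on the table left of the press; origin centre of its underside
- jar_lid: bystander: white disc lid, 64 dia x 10 high, flat on the table left of the coupler; origin centre of its underside
- flask: bystander: steel flask with a neck and black cap, 68 dia x 200 high, on the table right of the dial, nearer the robot than the white can; origin centre of its underside
- tub: bystander: white can, 84 dia x 90 high, on the table right of the dial; origin centre of its underside

How it is judged:
By the outcome, as a careful person would: the job done as asked, in the order asked, and still so for the second after the job is handed in, while the arm keeps its last pose, push and grip.
It also fails if it takes over 48 s, if anything falls off the work surface, if the arm or the gripper's body presses on something with over 40 N, if the wrist force passes 120 N, or if a joint passes its speed limit or range.

## Working session

There is one attempt and no reset: what is moved stays moved. The work goes in short steps, Python scripts to look and compute and a tool call to move; the robot and the scene stay as the last step left them, time stands still between calls to the robot, and variables do not carry over. Pictures are saved under pics/ and viewed, at most 10 in all, crops included, and the job is handed in when it is done.

Besides the shell and the picture viewer there is one more tool, called as a command line: name --argument value ..., lists and objects as JSON in quotes. apply_moves: Moves the arm, as the interface text tells. Its arguments: {"type":"object","properties":{"plan":{"type":"array","items":{"type":"number"}},"hand":{"type":"number"},"squeeze":{"type":"number"}},"required":["plan"]}

```bash
mkdir -p pics; cat > h.py <<'E'
import numpy as np, cv2
from station import monitor, camera, ctrl
def save(n,f):
    c=camera(n); cv2.imwrite(f'pics/{f}.png',c['image'][:,:,::-1]); np.savez(f'pics/{f}.npz',**c); return c
def load(f): return dict(np.load(f'pics/{f}.npz'))
def ray(c,u,v):
    R,_=cv2.Rodrigues(c['rvec']); t=c['tvec'].reshape(3)
    d=R.T@np.linalg.solve(c['mtx'],[u,v,1.]); o=-R.T@t; return o,d
def atz(c,u,v,z):
    o,d=ray(c,u,v); return o+d*(z-o[2])/d[2]
def pix(c,u,v):
    o,d=ray(c,u,v); return o+d*c['range_z'][int(v),int(u)]
def proj(c,P):
    return cv2.projectPoints(np.array(P,float).reshape(-1,1,3),c['rvec'],c['tvec'],c['mtx'],None)[0].reshape(-1,2)
E
python3 - <<'E'
from h import *
for n in('scene','side'): save(n,n+'1')
print(monitor.get_obs(), ctrl.tcp_to_grasp)
E
```

```text
{'time_s': 0.1, 'qpos': array([ 1.24041508e+00,  3.00400852e-01,  1.52149015e+00, -6.13459202e-06,
        1.32069157e+00, -6.66129513e-02]), 'joint_vel': array([ 0.00053992, -0.00044531, -0.0009548 ,  0.00137856, -0.00111146,
       -0.00048557]), 'tau': array([ 8.53173078e-04, -5.32644475e+01, -3.53285444e+01,  7.09688198e-02,
        2.32526445e-02, -5.02803039e-05]), 'ee_pos': array([0.14333541, 0.53076476, 0.20496333]), 'eef_rot': array([-3.14060454e+00, -5.99633241e-05,  2.87782585e+00]), 'force': array([ 0.18109951,  1.12334971, -0.33279121]), 'moment': array([-0.00413575,  0.00043513,  0.03908292]), 'grip_force': 0.0, 'grip_width': 0.0942134485438168} -0.0188
```

View pics/scene1.png

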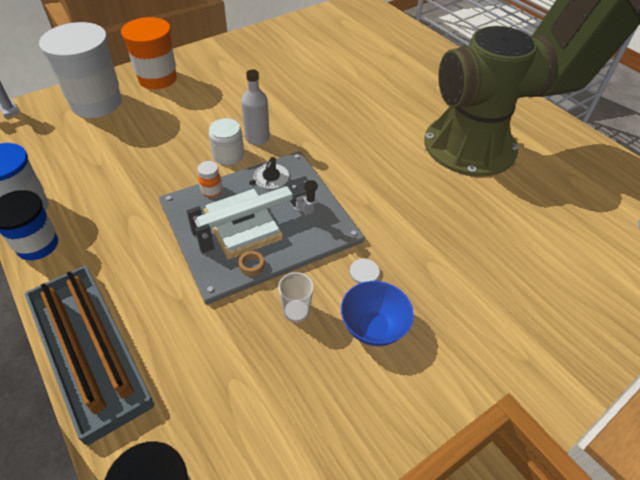

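View pics/side1.png

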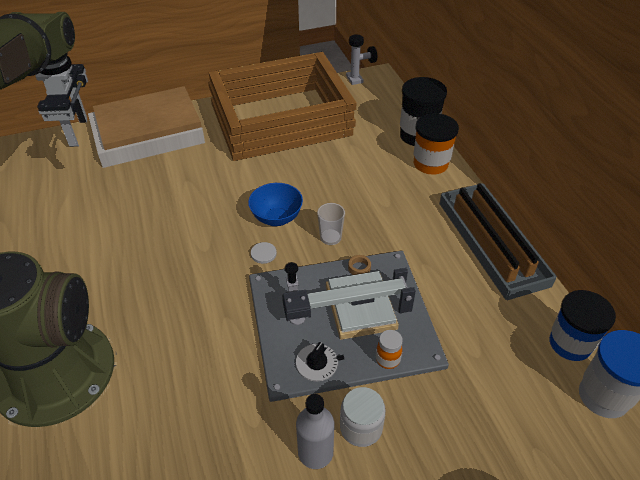

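Scene and side both show the press: in side, base corners near (249,272), (404,252), (446,367), (270,393). The knob head is near (291,268) and the dial near (317,362). I'll enlarge the side view to measure these.

```bash
python3 - <<'E'
from h import *
c=load('side1'); 
im=c['image'][235:415,235:475,::-1]; cv2.imwrite('pics/sidecrop.png',cv2.resize(im,None,fx=3.3,fy=3.3,interpolation=cv2.INTER_CUBIC))
for n,ps in(('side1',[(249,272),(404,252),(446,367),(270,393)]),('scene1',[(363,238),(207,296),(163,195),(301,155)])):
    c=load(n)
    for p in ps: print(n,p,atz(c,*p,.02).round(4),pix(c,*p).round(4))
c=load('side1'); print('knob',atz(c,291,268,.136),pix(c,291,267)); print('dial',atz(c,317,350,.07),pix(c,317,350))
E
```

```text
side1 (249, 272) [0.4552 0.1122 0.02  ] [ 0.458   0.1314 -0.0029]
side1 (404, 252) [0.8277 0.051  0.02  ] [0.8364 0.0659 0.0011]
side1 (446, 367) [ 0.7781 -0.2697  0.02  ] [ 0.782  -0.2651  0.0106]
side1 (270, 393) [ 0.4167 -0.2091  0.02  ] [ 0.4166 -0.2095  0.0207]
scene1 (363, 238) [0.4576 0.1115 0.02  ] [0.4545 0.1084 0.0148]
scene1 (207, 296) [0.8178 0.0573 0.02  ] [0.8186 0.0603 0.0244]
scene1 (163, 195) [ 0.7751 -0.2594  0.02  ] [ 0.7756 -0.257   0.0223]
scene1 (301, 155) [ 0.4183 -0.1986  0.02  ] [ 0.4166 -0.2011  0.0174]
knob [ 0.52824384 -0.00365924  0.136     ] [5.29391184e-01 2.95514604e-04 1.34437666e-01]
dial [ 0.52842265 -0.17442031  0.07      ] [ 0.52951469 -0.17108357  0.0644972 ]
```

View pics/sidecrop.png

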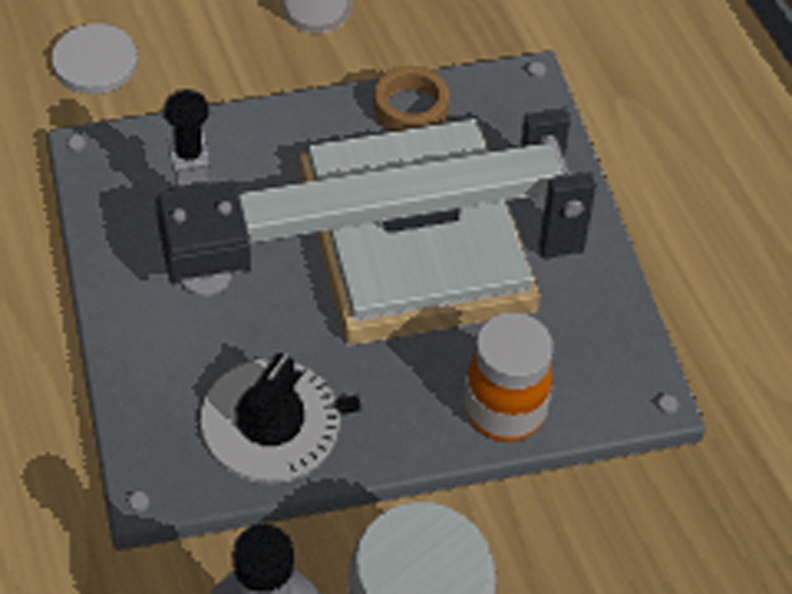

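```bash
python3 - <<'E'
from h import *
c=load('side1'); s=load('scene1')
print('flask cap',atz(c,315,402,.2),atz(s,252,74,.2)); print('tub',atz(c,363,405,.09),atz(s,225,128,.09))
print('jar',atz(c,391,340,.095),atz(s,208,168,.095))
q=0.162; R=np.array([[np.cos(q),np.sin(q)],[-np.sin(q),np.cos(q)]])
o=np.array([.5222,-.0456])
for n,p in(('knob',(0,.052)),('dial',(.02,-.12))): print(n,o+R@p)
for n,p in(('fl',(.4875,-.27)),): print(n)
for k in('side1','scene1'):
  d=load(k); print(k,proj(d,[[*(o+R@(0,.052)),.136],[*(o+R@(.02,-.12)),.07]]))
E
```

```text
flask cap [ 0.46721864 -0.34761857  0.2       ] [ 0.4689136  -0.33851927  0.2       ]
tub [ 0.56691815 -0.3267965   0.09      ] [ 0.5660588  -0.32103602  0.09      ]
jar [ 0.67098592 -0.21543749  0.095     ] [ 0.67069545 -0.20625723  0.095     ]
knob [0.5305872  0.00571915]
dial [ 0.52258305 -0.16725465]
fl
side1 [[290.76507698 264.55606848]
 [313.14415778 347.93943781]]
scene1 [[310.34909187 185.62291325]
 [272.19546079 162.01322757]]
```

apply_moves --plan '[-26, -27, -3, 0, -26, -27, -3, 0, -26, -27, -3, 0, -26, -27, -3, 0, -26, -27, -3, 0, -26, -27, -3, 0, -26, -27, -3, 0, -26, -27, -3, 0, -26, -27, -3, 0, -26, -27, -3, 0, -26, -27, -3, 0, -26, -27, -3, 0, -26, -27, -3, 0, -26, -27, -3, 0, -26, -27, -3, 0, -26, -27, -3, 0, -26, -27, -3, 0, -26, -27, -3, 0, -26, -27, -3, 0, -26, -27, -3, 0]'

```text
time_s: 2.1
ee_pos: [0.505, -0.1275, 0.2653]
eef_rot: [3.142, -0.0, 2.878]
force: [0.6, 0.8, 0.1]
grip_width: 0.0944
grip_force: 0.0
```

apply_moves --plan '[0, 0, 0, 0.15, 0, 0, 0, 0.15, 0, 0, 0, 0.15, 0, 0, 0, 0.15, 0, 0, 0, 0.15, 0, 0, 0, 0.15, 0, 0, 0, 0.15, 0, 0, 0, 0.15, 0, 0, 0, 0.15, 0, 0, 0, 0.15, 0, 0, 0, 0.15, 0, 0, 0, 0.15, 0, 0, 0, 0.15, 0, 0, 0, 0]'

```text
time_s: 3.5
ee_pos: [0.5045, -0.1259, 0.2652]
eef_rot: [-3.141, 0.0, 0.925]
force: [0.4, -0.6, -0.3]
grip_width: 0.0939
grip_force: 0.0
```

```bash
python3 - <<'E'
from h import *
c=save('wrist','w1'); o=monitor.get_obs(); print(o['time_s'],o['qpos'],o['ee_pos'],o['eef_rot'])
R=np.array([[np.cos(.162),np.sin(.162)],[-np.sin(.162),np.cos(.162)]]); b=np.array([.5222,-.0456])
print(proj(c,[[*(b+R@(0,.052)),.136],[*(b+R@(.02,-.12)),.07]]))
E
```

```text
3.55 [-3.15012969e-01  1.92488581e-01  1.51550384e+00 -7.70918117e-06
  1.43412923e+00  3.24755755e-01] [ 0.50452314 -0.12591379  0.26521207] [-3.14109374e+00  1.76029002e-04  9.31028699e-01]
[[251.48329601  94.85733096]
 [353.70272239 238.80291401]]
```

View pics/w1.png

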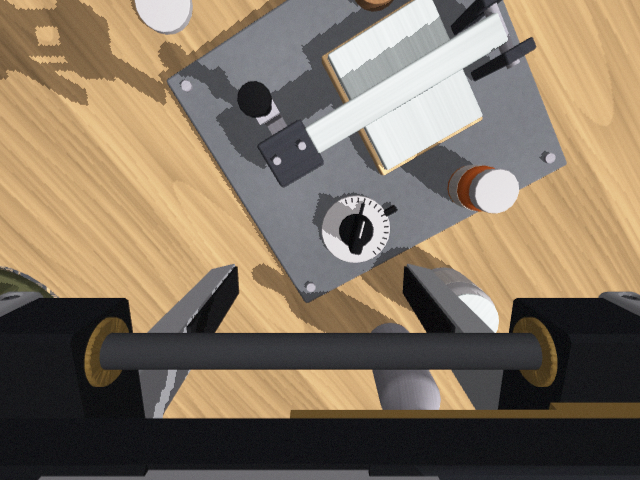

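Wrist view: dial centre near (357,230) with the pointer going up to about (363,205), index tab at (390,210), and knob head at (255,98). I'll enlarge the area.

```bash
python3 - <<'E'
from h import *
c=load('w1')
im=c['image'][70:290,160:460,::-1].copy(); im=cv2.resize(im,None,fx=2.66,fy=2.66,interpolation=cv2.INTER_CUBIC); cv2.imwrite('pics/w1c.png',im)
E
```

```text
(no output)
```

View pics/w1c.png

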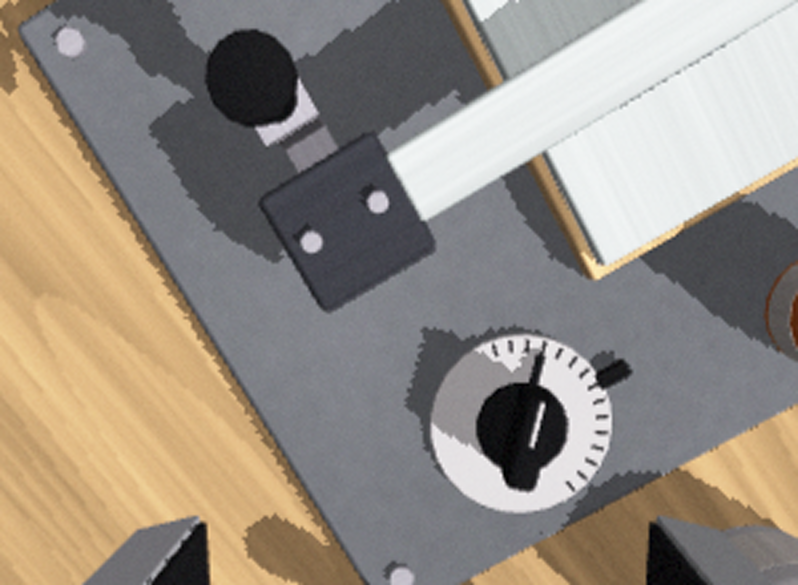

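```bash
python3 - <<'E'
from h import *
c=load('w1')
P=lambda u,v,z: atz(c,160+u/2.66,70+v/2.66,z)
d=P(521,424,.026); tab=P(613,374,.028); tip=P(541,352,.034); 
print('dial',d,pix(c,160+460/2.66,70+470/2.66),'disc',P(522,424,.034))
t=tab-d; print('tab',np.hypot(*t[:2]),np.arctan2(t[1],t[0]))
for z in(.03,.036,.045):
  t=P(541,352,z)-d; print('tip',z,np.hypot(*t[:2]),np.arctan2(t[1],t[0]))
l0,l1=P(544,402,.07),P(533,447,.07); t=l0-l1; print('line',l0,l1,np.arctan2(t[1],t[0]), np.hypot(*t[:2]))
h=[P(u,v,.088) for u,v in((372,133),(435,243),(330,310),(260,203))]
print('hood',np.mean(h,0)); e=h[1]-h[2]; e2=h[0]-h[3]; print(np.arctan2(e[1],e[0]),np.arctan2(e2[1],e2[0]),np.hypot(*e[:2]),np.hypot(*(h[0]-h[1])[:2]))
k=P(252,78,.136); print('knob',k, pix(c,160+252/2.66,70+78/2.66))
s=[P(70,42,.021),P(401,577,.021)]; t=s[0]-s[1]; print('screws',s,np.arctan2(t[1],t[0])-np.pi/2)
e=P(20,28,.02)-P(368,585,.02); print('edge yaw',np.arctan2(e[1],e[0])-np.pi/2)
e=P(425,193-0,.086)
E
```

```text
dial [ 0.52930533 -0.16999945  0.026     ] [ 0.49214419 -0.17099163  0.02497027] disc [ 0.52999175 -0.16841954  0.034     ]
tab 0.04919419053165305 -0.12312978910319466
tip 0.03 0.0361112065533713 0.700358253279699
tip 0.036 0.03668712813656778 0.725654234125598
tip 0.045 0.037593313464969795 0.7621064591113376
line [ 0.54445546 -0.1578465   0.07      ] [ 0.52924349 -0.17114619  0.07      ] 0.7184281692882223 0.02020608277596515
hood [ 0.52471754 -0.05059632  0.088     ]
-0.08838206831625268 -0.11404882612476204 0.04907065178521005 0.04727506124490531
knob [0.53053207 0.00126736 0.136     ] [0.53050982 0.00137797 0.13554184]
screws [array([0.47021489, 0.0888307 , 0.021     ]), array([ 0.4343655 , -0.19905616,  0.021     ])] -0.12388825764421729
edge yaw -0.1270556832675449
```

apply_moves --plan '[0, 0, 0, 0.07, 0, 0, 0, 0.07, 0, 0, 0, 0.07, -2, 10, 20, 0, -2, 10, 20, 0, -2, 10, 20, 0, -2, 10, 20, 0, -2, 9, 20, 0, 0, 0, 20, 0, 0, 0, 20, 0, 0, 0, 20, 0, 0, 0, 20, 0, 0, 0, 15, 0, 0, 0, 10, 0, 0, 0, 10, 0, 0, 0, 10, 0, 0, 0, 0, 0, 0, 0, 0, 0]' --hand 0

```text
time_s: 5.35
ee_pos: [0.5295, -0.1695, 0.0407]
eef_rot: [3.141, -0.0, 0.718]
force: [0.8, 0.2, 0.6]
grip_width: 0.0474
grip_force: 0.0
```

apply_moves --plan '[0, 0, 0, 0, 0, 0, 0, 0, 0, 0, 0, 0, 0, 0, 0, 0, 0, 0, 0, 0, 0, 0, 0, 0, 0, 0, 0, 0]' --hand -1 --squeeze 10

```text
time_s: 6.05
ee_pos: [0.5288, -0.1689, 0.0406]
eef_rot: [-3.14, 0.0, 0.718]
force: [-4.8, 3.4, 5.4]
grip_width: 0.014
grip_force: 10.0
```

apply_moves --plan '[0, -1, 0, 0, 0, 0, 0, 0.105, 0, 0, 0, 0.105, 0, 0, 0, 0.105, 0, 0, 0, 0.105, 0, 0, 0, 0.105, 0, 0, 0, 0.105, 0, 0, 0, 0.105, 0, 0, 0, 0.105, 0, 0, 0, 0, 0, 0, 0, 0, 0, 0, 0, 0]'

```text
time_s: 7.25
ee_pos: [0.5292, -0.1701, 0.0407]
eef_rot: [3.139, -0.002, -0.122]
force: [3.5, -10.0, -3.9]
grip_width: 0.0142
grip_force: 10.0
```

```bash
python3 - <<'E'
from h import *
c=save('wrist','w2'); o=monitor.get_obs(); print(o['ee_pos'],o['eef_rot'],o['force'],o['moment'])
u,v=proj(c,[[.53,-.169,.03]])[0]; print(u,v); u0,v0=int(u)-80,int(v)-75; print(u0,v0)
cv2.imwrite('pics/w2c.png',cv2.resize(c['image'][max(v0,0):v0+150,u0:u0+200,::-1],None,fx=3.8,fy=3.8,interpolation=cv2.INTER_CUBIC))
E
```

```text
[ 0.52914438 -0.17009811  0.04062787] [ 3.13941155e+00 -2.00698017e-03 -1.22422878e-01] [  1.80722153 -10.28314088  -3.39458219] [-1.95378644 -0.27458835 -0.00367686]
318.149318870401 274.33220772938085
238 199
```

View pics/w2.png

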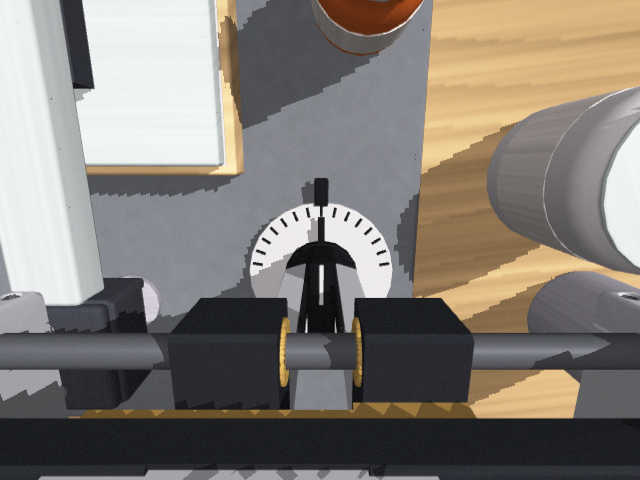

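The pointer (321,217) lines up with the index tab (321,190), so the dial reads zero. I'll release it gently and rise.

apply_moves --plan '[0, 1, 0, 0, 0, 0, 0, 0, 0, 0, 0, 0, 0, 0, 0, 0]' --hand -0.3

```text
time_s: 7.7
ee_pos: [0.5285, -0.1695, 0.0404]
eef_rot: [-3.142, 0.0, -0.122]
force: [-1.0, -0.1, -0.6]
grip_width: 0.0327
grip_force: 0.0
```

apply_moves --plan '[0, 0, -5, 0, 0, 0, -15, 0, 0, 0, -25, 0, 0, 0, -25, 0, 0, 0, -25, 0, 0, 0, -25, 0, 0, 0, -15, 0, 0, -10, 0, 0, -3, -25, 0, 0, -3, -25, 0, 0, -3, -25, 0, 0, -3, -25, 0, 0, -3, -25, 0, 0, -3, -25, 0, 0, -2, -12, 0, 0, 0, 0, 0, 0]' --hand 0.1

```text
time_s: 9.3
ee_pos: [0.5293, 0.0048, 0.1752]
eef_rot: [-3.142, 0.001, -0.12]
force: [0.1, -0.3, 0.7]
grip_width: 0.052
grip_force: 0.0
```

```bash
python3 - <<'E'
from h import *
c=save('side','s3'); o=monitor.get_obs(); print(o['ee_pos'],o['eef_rot'],o['force'],o['grip_width'])
w=save('wrist','w3')
a=cv2.resize(c['image'][215:395,235:435,::-1],(500,450),interpolation=cv2.INTER_CUBIC)
b=cv2.resize(w['image'][:,:,::-1],None,fx=.45,fy=.45); b=np.vstack([b,np.zeros((450-b.shape[0],b.shape[1],3),np.uint8)])
cv2.imwrite('pics/m3.png',np.hstack([a,b]))
E
```

```text
[0.52947616 0.00375666 0.17528304] [ 3.14142061e+00  2.90127767e-04 -1.21023505e-01] [-1.19091191 -0.03643525  0.68878514] 0.0517453760364317
```

View pics/m3.png

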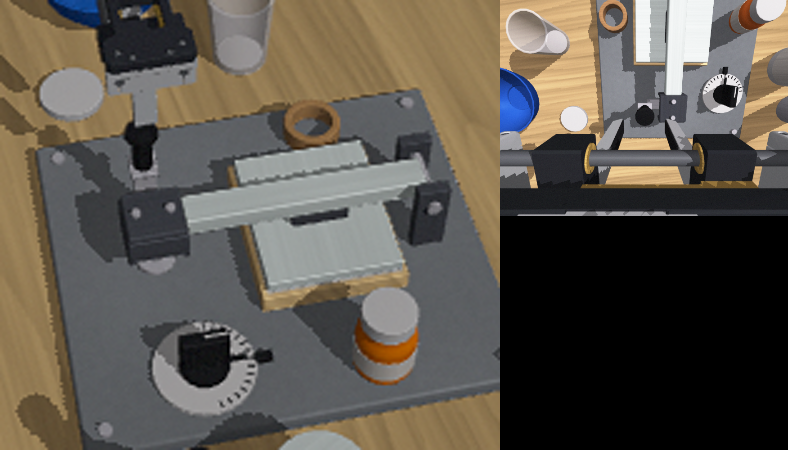

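The dial points at the tab and the open fingers straddle the knob. Next I descend and grip it.

apply_moves --plan '[1, 1, 15, 0, 0, 0, 15, 0, 0, 0, 15, 0, 0, 0, 15, 0, 0, 0, 10, 0, 0, 0, 8, 0, 0, 0, 3, 0, 0, 0, 0, 0, 0, 0, 0, 0]'

```text
time_s: 10.3
ee_pos: [0.5308, 0.0023, 0.095]
eef_rot: [-3.142, -0.001, -0.122]
force: [0.6, -0.2, 0.9]
grip_width: 0.0523
grip_force: 0.0
```

apply_moves --plan '[0, 0, 0, 0, 0, 0, 0, 0, 0, 0, 0, 0, 0, 0, 0, 0, 0, 0, 0, 0, 0, 0, 0, 0, 0, 0, 0, 0]' --hand -1 --squeeze 35

```text
time_s: 11.0
ee_pos: [0.5307, 0.0028, 0.0947]
eef_rot: [-3.141, -0.0, -0.122]
force: [0.7, 5.7, 2.0]
grip_width: 0.0289
grip_force: 35.0
```

Opening of 29 mm isn't the 18 mm stem, so I'll look.

```bash
python3 - <<'E'
from h import *
c=save('side','s4'); w=save('wrist','w4')
a=cv2.resize(c['image'][195:295,245:355,::-1],(495,450),interpolation=cv2.INTER_CUBIC)
b=cv2.resize(w['image'][150:450,220:420,::-1],(300,450),interpolation=cv2.INTER_CUBIC)
cv2.imwrite('pics/m4.png',np.hstack([a,b]))
print(monitor.get_obs()['grip_width'])
E
```

```text
0.028891432632629815
```

View pics/m4.png

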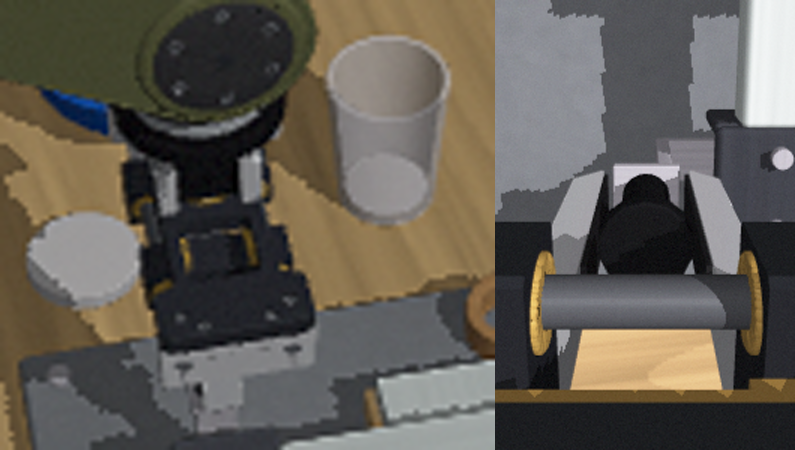

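The fingers seem to be closed on the 30 mm head rather than the stem. I'll check the finger profile from the depth image.

```bash
python3 - <<'E'
from h import *
from scipy.spatial.transform import Rotation as Ro
def prof(f,ee,rpy):
    c=load(f); R=Ro.from_euler('xyz',rpy).as_matrix()
    v,u=np.mgrid[0:480,0:640]; z=c['range_z']; m=z>0
    d=np.linalg.inv(c['mtx'])@np.stack([u[m],v[m],np.ones(m.sum())])*z[m]
    Rc=cv2.Rodrigues(c['rvec'])[0]; W=(Rc.T@(d-c['tvec'].reshape(3,1))).T
    return (W-ee)@R
for f,ee,rpy in(('w1',[.5045,-.1259,.2652],[np.pi,0,.931]),('w4',[.5307,.0028,.0947],[np.pi,0,-.122])):
    T=prof(f,ee,rpy); print(f)
    for a in range(-80,8,6):
        s=T[(T[:,2]>a/1e3)&(T[:,2]<(a+6)/1e3)&(abs(T[:,0])<.014)&(abs(T[:,1])<.07)]*1e3
        L=s[s[:,1]<-5]; r=s[s[:,1]>5]; C=s[abs(s[:,1])<=20]
        print(a,len(L),len(r),*(np.r_[L[:,1].max(),L[:,1].min()].round(1) if len(L) else []),*(np.r_[r[:,1].min(),r[:,1].max()].round(1) if len(r) else []),'x',s[:,0].min().round(1) if len(s) else '',s[:,0].max().round(1) if len(s) else '')
E
```

```text
w1
-80 190 187 -47.0 -58.3 48.7 60.0 x -10.6 10.6
-74 359 351 -45.6 -58.4 47.7 60.7 x -9.9 10.7
-68 335 344 -45.5 -58.5 47.4 60.5 x 2.8 10.7
-62 351 326 -45.3 -58.2 47.4 60.4 x -0.4 10.7
-56 333 348 -45.6 -58.3 47.2 60.3 x -4.1 10.7
-50 324 325 -45.6 -58.0 47.3 60.0 x -6.8 10.6
-44 306 324 -45.6 -58.1 47.4 59.9 x -8.0 10.7
-38 288 278 -45.6 -58.1 47.5 59.9 x -8.4 10.8
-32 252 258 -45.6 -58.0 47.5 60.1 x -8.2 10.6
-26 221 208 -45.6 -57.9 47.6 59.8 x -8.4 10.6
-20 200 204 -45.5 -57.9 47.3 60.2 x -8.0 10.5
-14 184 178 -45.6 -57.5 47.6 59.3 x -8.2 10.4
-8 141 149 -45.7 -56.1 47.6 58.1 x -7.8 10.5
-2 64 61 -45.8 -51.2 47.5 53.2 x -8.1 10.3
4 0 0 x  
w4
-80 65 69 -15.5 -20.4 16.0 21.0 x -8.9 11.1
-74 179 179 -14.1 -21.9 14.5 22.2 x -8.8 11.1
-68 203 207 -14.0 -22.8 14.4 23.5 x 4.2 11.0
-62 221 224 -14.1 -24.4 14.4 24.9 x 0.4 11.1
-56 218 212 -14.1 -25.2 14.5 26.0 x -2.5 10.9
-50 215 216 -14.0 -26.1 14.5 26.7 x -6.7 10.9
-44 952 973 -5.0 -26.3 5.0 27.0 x -9.9 14.0
-38 213 228 -5.1 -26.1 5.0 26.6 x -7.7 14.0
-32 135 133 -14.1 -26.1 14.5 26.5 x 1.2 10.8
-26 124 124 -14.1 -26.2 14.5 26.6 x -0.2 10.7
-20 115 126 -5.2 -26.1 5.1 26.6 x -1.4 10.8
-14 116 113 -5.3 -26.0 5.2 26.3 x -3.4 11.0
-8 104 105 -5.0 -25.8 5.4 26.3 x -3.8 10.8
-2 71 105 -5.1 -19.0 5.0 55.0 x -5.1 13.7
4 261 3053 -5.2 -12.9 5.1 70.0 x -13.7 14.0
```

The fingers are straight, and this tool cannot tilt, so a vertical gripper must hold the knob by its head. I'll regrip higher so the pads centre on the head.

apply_moves --plan '[0, 0, 0, 0, 0, 0, 0, 0, 0, 0, 0, 0, 0, 0, -8, 0, 0, 0, -9, 0, 0, 0, 0, 0]' --hand -0.1

```text
time_s: 11.7
ee_pos: [0.5313, 0.0023, 0.1132]
eef_rot: [-3.142, -0.003, -0.122]
force: [0.3, -0.2, -0.8]
grip_width: 0.0425
grip_force: 0.0
```

apply_moves --plan '[0, 0, 0, 0, 0, 0, 0, 0, 0, 0, 0, 0, 0, 0, 0, 0, 0, 0, 0, 0, 0, 0, 0, 0]' --hand -1 --squeeze 40

```text
time_s: 12.3
ee_pos: [0.5305, 0.0028, 0.1114]
eef_rot: [-3.141, 0.0, -0.122]
force: [0.4, 5.0, 1.8]
grip_width: 0.0283
grip_force: 40.0
```

apply_moves --plan '[0, -3, 0, 0, 0, -4, 0, 0, 0, -4, 0, 0, 0, -4, 0, 0, 0, -3, 0, 0, 0, -1, 0, 0, 0, 0, 0, 0, 0, 0, 0, 0]'

```text
time_s: 13.1
ee_pos: [0.5326, 0.0199, 0.1112]
eef_rot: [3.139, 0.001, -0.122]
force: [-0.4, -11.2, 0.5]
grip_width: 0.0291
grip_force: 40.0
```

apply_moves --plan '[1.3, -0.5, -5, 0, 1.3, 0, -5, 0, 1.5, 0, -5, 0, 1.5, 0, -5, 0, 0, 0, 0, 0]'

```text
time_s: 13.6
ee_pos: [0.5381, 0.0196, 0.1311]
eef_rot: [3.139, 0.001, -0.123]
force: [-1.3, -10.5, -5.1]
grip_width: 0.0288
grip_force: 40.0
```

apply_moves --plan '[1.7, 0, -4.9, 0, 1.7, 0, -4.9, 0, 1.9, 0, -4.8, 0, 1.9, 0, -4.8, 0, 2.1, 0, -4.7, 0, 2.1, 0, -4.7, 0, 2.3, 0, -4.7, 0, 2.3, 0, -4.7, 0, 2.5, 0, -4.6, 0, 2.5, 0, -4.6, 0, 2.7, 0, -4.5, 0, 2.7, 0, -4.5, 0, 0, 0, 0, 0, 0, 0, 0, 0]'

```text
time_s: 15.0
ee_pos: [0.564, 0.0162, 0.1869]
eef_rot: [3.138, 0.003, -0.123]
force: [-2.8, -9.9, -3.7]
grip_width: 0.0286
grip_force: 40.0
```

```bash
python3 - <<'E'
from h import *
c=save('side','s5'); w=save('wrist','w5')
a=cv2.resize(c['image'][175:395,235:455,::-1],(450,450),interpolation=cv2.INTER_CUBIC)
b=cv2.resize(w['image'][:,:,::-1],None,fx=.54,fy=.54); b=np.vstack([b,np.zeros((450-b.shape[0],b.shape[1],3),np.uint8)])
cv2.imwrite('pics/m5.png',np.hstack([a,b]))
o=monitor.get_obs();print(o['ee_pos'],o['force'],o['grip_width'],o['time_s'])
E
```

```text
[0.56390385 0.01622106 0.18680221] [ -2.85142632 -10.67620291  -4.49880495] 0.02855667498444901 15.1
```

View pics/m5.png

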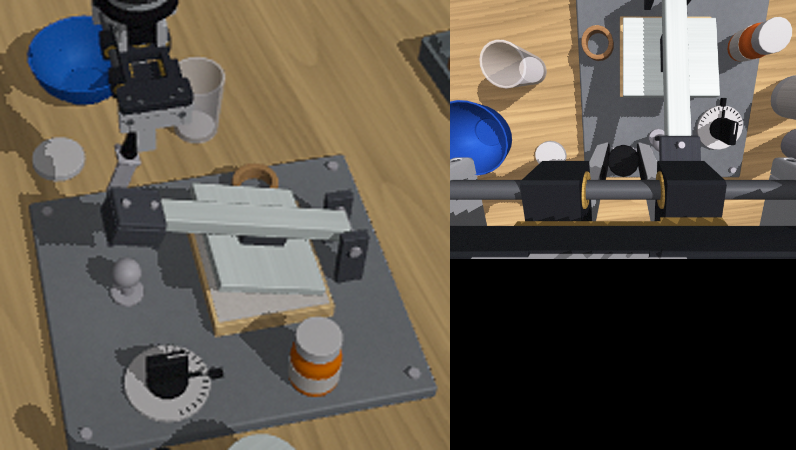

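```bash
python3 - <<'E'
from h import *
q=-.122; ex=np.array([np.cos(q),np.sin(q)]); ey=np.array([-ex[1],ex[0]]); b=np.array([.524,-.048])
for f,S in(('s5',(slice(255,300),slice(280,412))),('w5',(slice(0,250),slice(380,480)))):
    c=load(f); v,u=np.mgrid[0:480,0:640][:,S[0],S[1]]; z=c['range_z'][S]
    o,_=ray(c,0,0); P=np.array([o+ray(c,a,d)[1]*r for a,d,r in zip(u.ravel(),v.ravel(),z.ravel())])
    x=(P[:,:2]-b)@ex; y=(P[:,:2]-b)@ey; m=(abs(y)<.010)&(x>.06)&(x<.2)&(P[:,2]>.09)
    x,zz=x[m],P[m,2]
    for _ in range(3):
        k=np.polyfit(x,zz,1); r=zz-np.polyval(k,x); g=abs(r)<.004; x,zz=x[g],zz[g]
    t=np.arctan(-k[0]); print(f,len(x),t,'lift mm',240*np.sin(t)-18*np.cos(t)+18,'z at .24',np.polyval(k,.24))
E
```

```text
s5 298 0.31165430270781574 lift mm 74.45918297391842 z at .24 0.08588341121129976
w5 6016 0.32756516775197037 lift mm 78.17435425629915 z at .24 0.08523095974446193
```

apply_moves --plan '[0.8, 0, -1.2, 0, 0.8, 0, -1.2, 0, 0, 0, 0, 0, 0, 0, 0, 0, 0, 0, 0, 0, 0, 0, 0, 0, 0, 0, 0, 0, 0, 0, 0, 0]'

```text
time_s: 15.9
ee_pos: [0.5654, 0.016, 0.1892]
eef_rot: [3.138, 0.003, -0.123]
force: [-3.5, -10.2, -3.4]
grip_width: 0.0288
grip_force: 40.0
```

```bash
python3 - <<'E'
from h import *
o=monitor.get_obs();print(o['ee_pos'],o['force'],o['grip_width'],abs(o['joint_vel']).max())
print(ctrl.hand_in())
E
```

```text
[0.56539257 0.0160331  0.18916773] [ -3.46356353 -10.18167832  -3.38498292] 0.028840900833919457 0.0012860772301989626
the job is handed in; nothing more can be done
None
```

The job is handed in at 15.9 s: the dial pointer is on the index tab and the latch was pulled about 17 of its 18 mm. The coupler is held still about 8 cm up, gripped by the knob's head because the downward-pointing fingers couldn't close on the stem beneath it.

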